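# Pack out a carton in its carrier with spacers and hold the clamp on it

## Task

The carton in the grey carrier must not be able to shift on its way to the ward: stand as many of the white spacers as it takes, side by side, in the gap between the carton and the clamp's sprung pad, flat against the carton like slices of bread, until pushing the clamp in brings its pad firmly against the stack. Then push the clamp by its black tab until the sprung pad has given way about half of its travel, and finish holding it there, not letting go, with the pad squeezing spacers and carton against the backstop. All spacers, used or not, and the carton stay upright, the pad is never driven fully back, and the vials, stamp and spare carton round about are left where they are.

Things in the scene. Friction and masses are not known exactly. Their poses are not given: they have to be found in the camera images.
- carrier: fixed grey open-topped channel standing on the worktop, 116 mm (its x) by 235 mm (its y), walls 45 mm high, 6 mm thick; inside 104 mm wide, floor 4 mm above the worktop. Origin: on the worktop, on the channel's middle line; the channel runs along its y from -130 to +105 mm. Clamp at the -y end, backstop towards +y; heading turned up to 0.3 rad, y roughly to the robot's left
- backstop: fixed aluminium cross plate 102 mm wide, 50 mm high in the channel, bolted at a place that differs from start to start. Origin: bottom middle of its face towards the carton, on the carrier floor; its axes are the carrier's, the plate lies to +y of the origin
- carton: loose medicine carton, 99 mm (its y) across the channel, 43 mm (its x) along it, 60 mm high, 0.12 kg, standing against the backstop; origin: centre of its underside. The gap to fill runs from its near face, 21.5 mm from its centre, to the pad face: 36 to 84 mm wide with the clamp back, so one to three spacers are needed
- spacer_1: one of four equal loose white plastic spacers standing on the worktop left of the carrier: block 70 mm (its x) by 20 mm thick (its y) by 60 mm high, about 0.1 kg, with a grip tab 28 mm (x) by 12 mm (y) in the middle of its top from 60 to 106 mm height. Origin: centre of its underside, z up. Grip the tab across its 28 mm, so that the fingers stay clear of the neighbour's tab
- spacer_2: one of four equal loose white plastic spacers standing on the worktop left of the carrier: block 70 mm (its x) by 20 mm thick (its y) by 60 mm high, about 0.1 kg, with a grip tab 28 mm (x) by 12 mm (y) in the middle of its top from 60 to 106 mm height. Origin: centre of its underside, z up. Grip the tab across its 28 mm, so that the fingers stay clear of the neighbour's tab
- spacer_3: one of four equal loose white plastic spacers standing on the worktop left of the carrier: block 70 mm (its x) by 20 mm thick (its y) by 60 mm high, about 0.1 kg, with a grip tab 28 mm (x) by 12 mm (y) in the middle of its top from 60 to 106 mm height. Origin: centre of its underside, z up. Grip the tab across its 28 mm, so that the fingers stay clear of the neighbour's tab
- spacer_4: one of four equal loose white plastic spacers standing on the worktop left of the carrier: block 70 mm (its x) by 20 mm thick (its y) by 60 mm high, about 0.1 kg, with a grip tab 28 mm (x) by 12 mm (y) in the middle of its top from 60 to 106 mm height. Origin: centre of its underside, z up. Grip the tab across its 28 mm, so that the fingers stay clear of the neighbour's tab
- clamp (a joint): travel of the clamp slide towards the backstop (carrier +y), m: 0 fully back (at the start), 0.036 at its end stop. Slides freely; a light spring (0.9 to 1.5 N) sends it back when let go
- clamp_grip (a point): grip point on the clamp's black tab (28 mm along carrier x, 14 mm along y, 55 to 105 mm above the worktop), 85 mm above the worktop; moves with the clamp
- pad (a joint): how far the sprung pad is pressed back into the clamp, m: 0 free, 0.016 fully back; spring 1 N per mm, no preload
- pad_face (a point): middle of the pad's front face (80 mm wide, 6 to 54 mm high), 26 mm ahead of the tab's middle while the pad is free; frame parallel to the carrier's. It can reach 36 mm along carrier y from its start
- vial_a: bystander: stoppered vial 29 mm wide, 55 mm high, right of the carrier; origin at its foot
- vial_b: bystander: stoppered vial 29 mm wide, 55 mm high, right of the carrier; origin at its foot
- date_stamp: bystander: wooden hand stamp 25x36x70 mm standing behind the spacers; origin at its foot
- spare_carton: bystander: medicine carton 51x116x78 mm standing at the left; origin at its foot
Things that resemble listed ones, but are neither listed nor needed, are in the scene too. Leave any blue or pink look-alike of the spacer_1 alone.

How it is judged:
By the outcome, as a careful person would: the job done as asked, in the order asked, and still so for the second after the job is handed in, while the arm keeps its last pose, push and grip.
It also fails if it takes over 72 s, if anything falls off the work surface, if the arm or the gripper's body presses on something with over 40 N, if the wrist force passes 120 N, or if a joint passes its speed limit or range.

## Robot

A 6-joint arm with a two-finger parallel gripper is mounted at the origin on a cart in front of the work surface, level with it; the furniture and walls round the work are solid. World frame = base frame: x ahead of the robot, y to its left, z up, the work surface at z = 0. Lengths are in m, angles in degrees, forces in N, time in s.
With the tool pointing down it reaches from about 0.3 to 1 m from the base axis. Payload 5.1 kg.
Tool frame: the origin (TCP) lies at the very end of the fingers, on their centre line; the grasp point (between the pads) lies 19 mm behind it; z points along the fingers, y is the line along which they close (so a half turn about z gives the same grasp; the last joint's range is limited). The gripper opens to 95 mm and grips with 3 to 60 N. Pads are 20 mm wide; open, the fingers measure 119 mm over their backs; the gripper's body (75 mm by 180 mm) begins 59 mm behind the grasp point.
Start: joints at [-79.274, 7.093, 94.555, -0, 78.352, -4.733], TCP at [0.173, -0.626, 0.215] pointing down, gripper open.
Joint ranges: [-149.61, 149.61], [-58.7, 133.49], [1.44, 155.28], [-77.14, 257.14], [18.33, 153.61], [-166.67, 166.67]. Speed limits (degrees/s): [147.25, 147.25, 180, 180, 180, 180].

## Interface

Orientations are given as [roll, pitch, yaw] about the fixed x, y, z axes, in that order (R = Rz(yaw) Ry(pitch) Rx(roll)).
In Python, from station import ctrl gives the robot as it stands. The module is installed in compiled form; this text tells all that it offers.
- The arm moves only by the shell command python3 -m creep 'ROWS' [FORCE]. ROWS is JSON, a list of rows, each a list of 3 entries, a list of its own where there are three numbers: the turn, a rotation vector about the tool's x, y, z in degrees, then the shift along the tool's x, y, z in mm, then the finger opening in mm, from 0 to 95.1. In form: [[[rx, ry, rz], [x, y, z], claw], ...]. A call has 1 to 12 rows; each row shifts and turns the commanded pose from where the row before left it, along the tool's axes as they then stand; what a row does not reach is not made up. A row lasts 1/12 s, in which the tool goes at most 41.7 mm and 7.16 degrees, less where a joint would pass 70% of its speed; a pose out of reach is approached as far as the arm can. A call with a gripper value outside its range is refused whole. The fingers move at their own pace and stop on an object; FORCE is the grip in N (left out, the last holds). Time passes only in rows, so rows that do not move let the fingers close. It gives the time, the measured TCP pose, the force, the opening and the grip force at its end, in the units of the state.
- ctrl.observe(): the state, without advancing time (a new reading comes with each control period).
- ctrl.read_camera(name): name is "side" or "top" or "wrist"; returns the picture (420x560x3 uint8, blue, green, red); there is no depth.
- ctrl.calibration(name): a dict with "K" (3x3 intrinsics, pixels), "k1" (the pictures are not rectified: a ray, as slopes to the right and down, at radius r is drawn at 1 + k1 r^2 times it, then the intrinsics apply), "R" (3x3) and "t" (3): a world point X has camera coordinates R X + t; the wrist camera has in their place "hand_eye" (4x4, takes a point from camera to tool coordinates, whose origin is the TCP and whose axes are the flange's). Camera axes: x right, y down, z forward; pixel columns grow to the right and rows downward; lengths in m; the calibration is good to about 2 mm. A picture is of the moment at which its call begins: read the wrist's pose just before it. calibration takes no time and is no camera call.
- ctrl.close_job(): hands the job in; it is judged then, once.
The state is a dict: "time": time; "joint_positions": joint angles; "qd": joint speeds; "joint_efforts": joint torques, N m; "tool_pos": TCP position; "tool_rot": TCP orientation; "wrist_force": force on the tool from outside, world axes, zero at the start; "torque": the same for the moment, N m; "gripper_width": opening from 0.0 (shut) to 1.0 (fully open); "gripper_force": force on a finger pad.
Only numpy, scipy, OpenCV 4.12 (cv2) and the standard library are available. Lean on these libraries where they do the work, as an engineer would, in place of code of your own. Each camera call takes 0.05 s, during which the arm holds its last target. There are 200 camera calls.

## Working session

There is one attempt and no reset: what is moved stays moved. The work goes in short steps, Python scripts to look and compute and a shell command to move; the robot and the scene stay as the last step left them, time stands still between calls to the robot, and variables do not carry over. Pictures are saved under pics/ and viewed, at most 10 in all, crops included, and the job is handed in when it is done.

```bash
mkdir -p pics; python3 - <<'E'
from station import ctrl
import cv2, numpy as np
print(ctrl.observe())
for n in ("top","side","wrist"):
    c=ctrl.calibration(n); print(n,{k:np.round(v,4).tolist() for k,v in c.items()})
    cv2.imwrite(f"pics/{n}0.png",ctrl.read_camera(n))
E
```

```text
{'time': 0.0, 'joint_positions': array([-7.92747856e+01,  7.13392031e+00,  9.46324106e+01, -5.79553737e-04,
        7.83500570e+01, -4.73110736e+00]), 'qd': array([ 0.00407335,  0.15641007,  0.08036879,  0.03702831, -0.04576462,
        0.05622236]), 'joint_efforts': array([ 6.66962169e-04, -4.17598987e+01, -3.59931207e+01,  7.74163823e-02,
        4.91971930e-02, -1.97577501e-04]), 'tool_pos': array([ 0.17309675, -0.62588089,  0.21339948]), 'tool_rot': array([-1.79883962e+02, -9.03418148e-03,  1.54564302e+01]), 'wrist_force': array([-0.21287285,  0.12759469, -0.13138342]), 'torque': array([-0.03888019,  0.03843775, -0.04690003]), 'gripper_force': 0.0, 'gripper_width': 0.998840000659748}
top {'K': [[432.7437, 0.0, 278.8375], [0.0, 432.7437, 204.7895], [0.0, 0.0, 1.0]], 'k1': -0.0027, 'R': [[0.0233, -0.9997, 0.0017], [-0.9755, -0.0231, -0.2187], [0.2187, 0.0035, -0.9758]], 't': [0.0209, 0.5361, 1.0965]}
side {'K': [[380.5724, 0.0, 277.1515], [0.0, 380.5724, 208.8852], [0.0, 0.0, 1.0]], 'k1': -0.0618, 'R': [[0.9878, -0.1536, -0.0271], [-0.0791, -0.3438, -0.9357], [0.1344, 0.9264, -0.3518]], 't': [-0.5114, 0.1108, 1.0591]}
wrist {'K': [[322.782, 0.0, 281.44], [0.0, 322.782, 207.2538], [0.0, 0.0, 1.0]], 'k1': -0.0425, 'hand_eye': [[-0.0011, -0.9706, -0.2407, 0.0659], [1.0, -0.001, -0.0005, 0.0002], [0.0002, -0.2407, 0.9706, -0.1697], [0.0, 0.0, 0.0, 1.0]]}
```

View pics/top0.png

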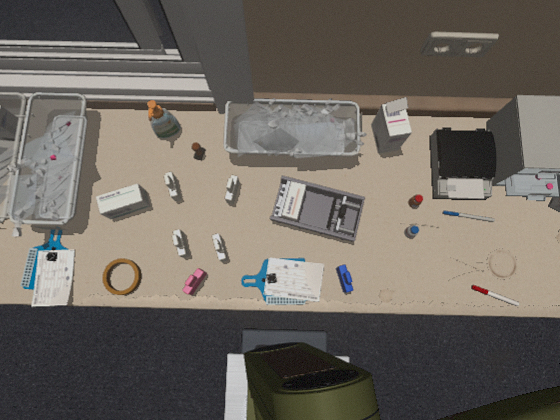

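View pics/side0.png

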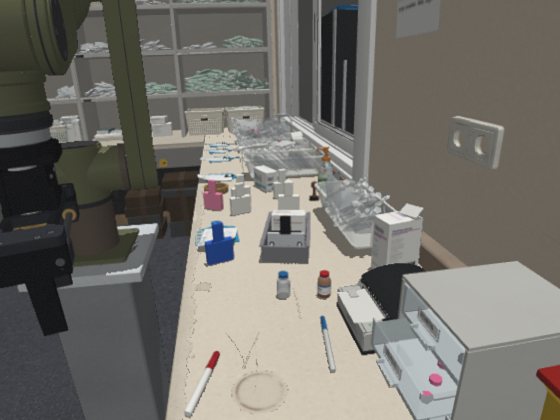

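```bash
cat > h.py <<'E'
import cv2, numpy as np
from scipy.spatial.transform import Rotation as Ro
from station import ctrl
def cam(n, st=None):
    c=ctrl.calibration(n); K=np.array(c["K"]); d=np.array([c["k1"],0,0,0.])
    if n!="wrist": return K,d,np.array(c["R"]),np.array(c["t"]).ravel()
    H=np.array(c["hand_eye"]); T=np.eye(4)
    T[:3,:3]=Ro.from_euler("xyz",st["tool_rot"],degrees=True).as_matrix(); T[:3,3]=st["tool_pos"]
    M=np.linalg.inv(T@H); return K,d,M[:3,:3],M[:3,3]
def ray(c,px,z):
    K,d,R,t=c
    p=cv2.undistortPoints(np.array(px,float).reshape(-1,1,2),K,d).reshape(-1,2)
    v=np.c_[p,np.ones(len(p))]@R; o=-R.T@t
    return o+v*((z-o[2])/v[:,2])[:,None]
def proj(c,X):
    K,d,R,t=c
    return cv2.projectPoints(np.array(X,float).reshape(-1,1,3),cv2.Rodrigues(R)[0],t,K,d)[0].reshape(-1,2)
E
python3 - <<'E'
from h import *
im=cv2.imread("pics/top0.png")
a=cv2.resize(im[165:270,155:255],None,fx=4,fy=4,interpolation=cv2.INTER_CUBIC)
b=cv2.resize(im[165:270,270:370],None,fx=4,fy=4,interpolation=cv2.INTER_CUBIC)
cv2.imwrite("pics/crop0.png",np.hstack([a,b]))
E
```

```text
(no output)
```

View pics/crop0.png

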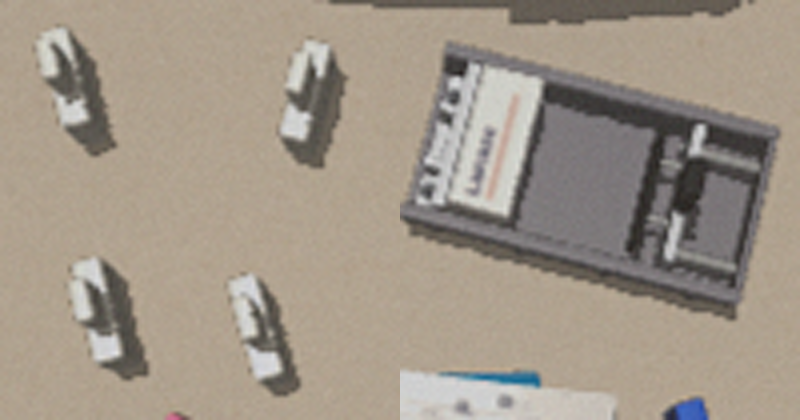

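```bash
python3 - <<'E'
from h import *
np.set_printoptions(precision=4,suppress=True)
c=cam("top")
L=lambda p:[[155+x/4,165+y/4] for x,y in p]
Rr=lambda p:[[270+(x-400)/4,165+y/4] for x,y in p]
print("spacers z.06 ends",ray(c,L([(50,35),(75,118),(318,48),(295,132),(92,265),(110,355),(243,282),(268,372)]),.06))
q=ray(c,Rr([(449,45),(777,130),(402,215),(738,305)]),.045);print("rim",q)
print("carton near",ray(c,Rr([(543,85),(510,215)]),.064),"pad",ray(c,Rr([(658,130),(634,250)]),.054), "tab", ray(c,Rr([(692,178)]),.105))
for a,b in((0,1),(2,3)): v=q[a]-q[b];print(np.linalg.norm(v),np.degrees(np.arctan2(v[1],v[0])))
print(ctrl.observe()["tool_pos"])
E
```

```text
spacers z.06 ends [[0.6145 0.3374 0.06  ]
 [0.557  0.3161 0.06  ]
 [0.6096 0.1554 0.06  ]
 [0.5508 0.1681 0.06  ]
 [0.4577 0.2973 0.06  ]
 [0.3989 0.2812 0.06  ]
 [0.4488 0.1973 0.06  ]
 [0.3903 0.1778 0.06  ]]
rim [[ 0.6192  0.0261  0.045 ]
 [ 0.5645 -0.1979  0.045 ]
 [ 0.4998  0.0551  0.045 ]
 [ 0.4443 -0.1696  0.045 ]]
carton near [[ 0.5872 -0.0376  0.064 ]
 [ 0.4978 -0.0166  0.064 ]] pad [[ 0.5604 -0.1159  0.054 ]
 [ 0.4781 -0.0996  0.054 ]] tab [[ 0.5168 -0.131   0.105 ]]
0.23056985647009987 76.27058373759786
0.23144847725190115 76.1225066557407
[ 0.1731 -0.626   0.2137]
```

The top view shows the carrier rotated about −14°. Its gap is about 81 mm, so three spacers are needed. I'm moving the wrist camera over the carrier next to get accurate poses.

```bash
python3 -m creep '[[[0,0,-6.75],[0,0,-7],95],[[0,0,-6.75],[0,0,-7],95],[[0,0,-6.75],[0,0,-7],95],[[0,0,-6.75],[0,0,-7],95],[[0,0,-6.75],[0,0,-7],95],[[0,0,-6.75],[0,0,-7],95],[[0,0,-6.75],[0,0,-7],95],[[0,0,-6.75],[0,0,-7],95],[[0,0,-6.75],[0,0,-7],95]]' 10
python3 -m creep '[[[0,0,0],[36,12,0],95],[[0,0,0],[36,12,0],95],[[0,0,0],[36,12,0],95],[[0,0,0],[36,12,0],95],[[0,0,0],[36,12,0],95],[[0,0,0],[36,12,0],95],[[0,0,0],[36,12,0],95],[[0,0,0],[36,12,0],95],[[0,0,0],[36,12,0],95]]'
python3 -m creep '[[[0,0,0],[36,12,0],95],[[0,0,0],[36,12,0],95],[[0,0,0],[36,12,0],95],[[0,0,0],[36,12,0],95],[[0,0,0],[36,12,0],95],[[0,0,0],[36,12,0],95],[[0,0,0],[36,12,0],95],[[0,0,0],[36,12,0],95],[[0,0,0],[0,0,0],95],[[0,0,0],[0,0,0],95],[[0,0,0],[0,0,0],95],[[0,0,0],[0,0,0],95]]'
python3 - <<'E'
from h import *
import pickle
s=ctrl.observe(); im=ctrl.read_camera("wrist"); cv2.imwrite("pics/w1.png",im); pickle.dump(s,open("w1.pkl","wb"))
E
```

```text
time: 0.9
tool_pos: [0.1732, -0.6262, 0.2774]
tool_rot: [-180.0, -0.1, 76.5]
wrist_force: [0.1, 0.7, 1.3]
gripper_width: 0.998
gripper_force: 0.0
time: 1.65
tool_pos: [0.3558, -0.3358, 0.2774]
tool_rot: [180.0, -0.0, 76.2]
wrist_force: [0.2, -0.6, 0.1]
gripper_width: 1.001
gripper_force: 0.0
time: 2.65
tool_pos: [0.5167, -0.0816, 0.2775]
tool_rot: [-180.0, 0.0, 76.1]
wrist_force: [-0.8, 0.9, -0.9]
gripper_width: 1.001
gripper_force: 0.0
```

View pics/w1.png

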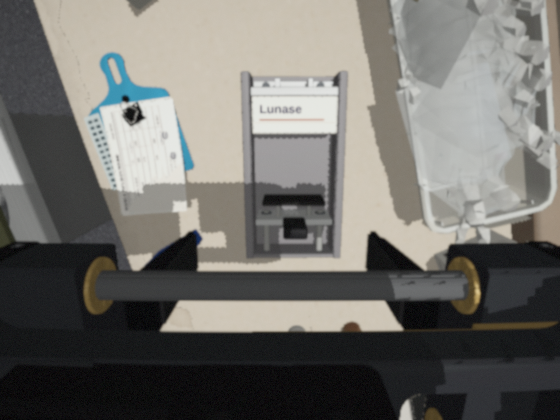

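The wrist view shows the carrier square with the image: carton near top edge at row 134, pad around row 196, clamp tab around (295,228). Next I'll look at the spacers.

```bash
python3 -m creep '[[[0,0,0],[36,-11,0],95],[[0,0,0],[36,-11,0],95],[[0,0,0],[36,-11,0],95],[[0,0,0],[36,-11,0],95],[[0,0,0],[36,-11,0],95],[[0,0,0],[36,-11,0],95],[[0,0,0],[36,-11,0],95],[[0,0,0],[36,-11,0],95],[[0,0,0],[0,0,0],95],[[0,0,0],[0,0,0],95],[[0,0,0],[0,0,0],95],[[0,0,0],[0,0,0],95]]'
python3 - <<'E'
from h import *
import pickle
s=ctrl.observe(); im=ctrl.read_camera("wrist"); cv2.imwrite("pics/w2.png",im); pickle.dump(s,open("w2.pkl","wb"))
w1=cv2.imread("pics/w1.png")
a=cv2.resize(w1[65:265,235:355],None,fx=3,fy=3,interpolation=cv2.INTER_CUBIC)
b=cv2.resize(im[20:245,180:400],None,fx=2,fy=2,interpolation=cv2.INTER_CUBIC)
b=cv2.copyMakeBorder(b,0,150,0,0,cv2.BORDER_CONSTANT)
cv2.imwrite("pics/crop1.png",np.hstack([a,b]))
E
```

```text
time: 3.7
tool_pos: [0.5008, 0.2182, 0.2777]
tool_rot: [180.0, 0.0, 76.1]
wrist_force: [0.3, 0.2, -0.6]
gripper_width: 0.998
gripper_force: 0.0
```

View pics/crop1.png

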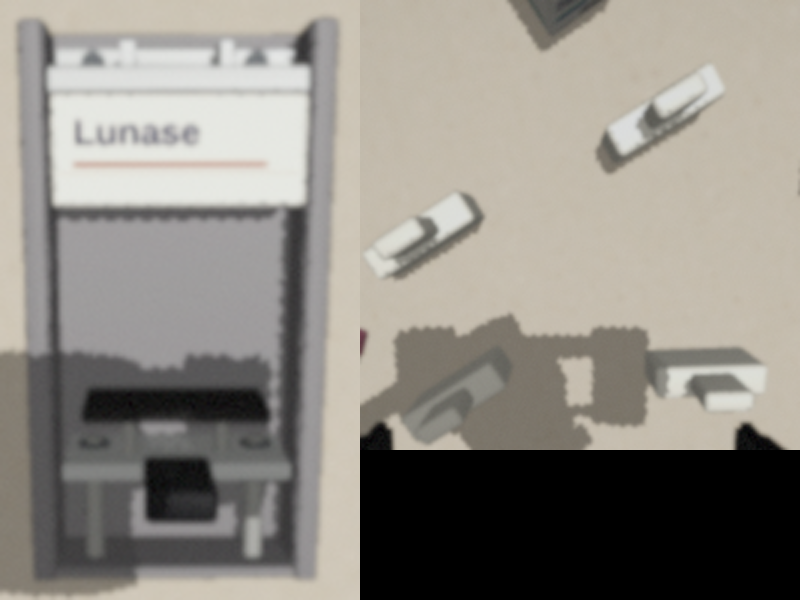

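Left crop: carton near edge at row 207, pad face rows 390–420, tab top centred near (191,505). Right crop: four spacers, with tab-top centres near (403,238), (679,99), (729,400) and a shadowed one near (441,417).

```bash
cat >> h.py <<'E'
def plan(p,yaw,s=None):
    """turn about tool z, then shift in tool axes (mm), from measured state to TCP p with yaw"""
    s=s or ctrl.observe(); d=(yaw-s["tool_rot"][2]+90)%180-90
    y=np.radians(s["tool_rot"][2]+d); v=np.array(p)-s["tool_pos"]
    X=np.array([np.cos(y),np.sin(y),0]);Y=np.array([np.sin(y),-np.cos(y),0])
    print("yaw %.1f rz %.1f shift %.1f %.1f %.1f"%(np.degrees(y),-d,1e3*v@X,1e3*v@Y,-1e3*v[2]))
E
python3 - <<'E'
from h import *
import pickle
np.set_printoptions(precision=4,suppress=True)
c1=cam("wrist",pickle.load(open("w1.pkl","rb"))); c2=cam("wrist",pickle.load(open("w2.pkl","rb")))
A=lambda p:[[235+x/3-.33,65+y/3-.33] for x,y in p]
B=lambda p:[[180+(x-360)/2-.25,20+y/2-.25] for x,y in p]
r=ray(c1,A([(18,22),(338,22),(36,578),(314,578)]),.045);print("rim",r)
for a,b in((0,2),(1,3)): v=r[a]-r[b];print(np.linalg.norm(v),np.degrees(np.arctan2(v[1],v[0])))
th=np.radians(76.2); u=np.array([np.cos(th),np.sin(th)]); w=np.array([u[1],-u[0]])
def sh(n,p,z):
    q=ray(c1,A(p),z)[:,:2]; print(n,q.tolist() if 0 else q, "along",q@u,"across",q@w)
sh("rim mid",[(27,22),(328,22),(45,578),(304,578)],.045)
sh("carton near",[(54,207),(306,207)],.064); sh("carton far",[(50,91),(309,91)],.064)
sh("padtop",[(84,416),(268,416)],.054); sh("padbottom",[(84,391),(268,391)],.006)
sh("tabtop",[(165,490),(213,490),(167,520),(216,520)],.105)
for n,blk,tab in (("1",[(607,130),(712,66),(724,88),(617,157)],[(652,108),(697,76),(708,90),(660,122)]),
 ("2",[(657,368),(763,363),(766,388),(662,394)],[(706,392),(751,390),(751,408),(706,411)]),
 ("3",[(366,254),(460,193),(477,214),(380,276)],[(376,242),(422,218),(432,232),(385,257)])):
    b=ray(c2,B(blk),.06)[:,:2]; t=ray(c2,B(tab),.106)[:,:2]
    d=(b[1]-b[0]+b[2]-b[3])/2; e=(t[1]-t[0]+t[2]-t[3])/2
    print(n,"blk",b.mean(0),"tab",t.mean(0),"ang",np.degrees(np.arctan2(d[1],d[0])),np.degrees(np.arctan2(e[1],e[0])),"len",np.linalg.norm(d),np.linalg.norm(e))
E
```

```text
rim [[ 0.5004  0.0563  0.045 ]
 [ 0.6218  0.0264  0.045 ]
 [ 0.4457 -0.1694  0.045 ]
 [ 0.5661 -0.1993  0.045 ]]
0.2322536526498523 76.38423757992423
0.23245421823125634 76.12165303395413
rim mid [[ 0.5038  0.0555]
 [ 0.618   0.0273]
 [ 0.4496 -0.1703]
 [ 0.5617 -0.1982]] along [ 0.1741  0.174  -0.0582 -0.0585] across [0.4761 0.5936 0.4773 0.5928]
carton near [[ 0.4974 -0.0156]
 [ 0.5921 -0.039 ]] along [0.1035 0.1033] across [0.4868 0.5843]
carton far [[0.5071 0.0262]
 [0.602  0.0028]] along [0.1464 0.1463] across [0.4862 0.5839]
padtop [[ 0.4864 -0.1009]
 [ 0.561  -0.1193]] along [0.0181 0.0179] across [0.4965 0.5732]
padbottom [[ 0.484  -0.0996]
 [ 0.567  -0.1202]] along [0.0187 0.0185] across [0.4937 0.5793]
tabtop [[ 0.5142 -0.1244]
 [ 0.5315 -0.1287]
 [ 0.5122 -0.136 ]
 [ 0.53   -0.1404]] along [ 0.0019  0.0018 -0.0099 -0.0099] across [0.5291 0.5468 0.5299 0.5481]
1 blk [0.5853 0.3254] tab [0.5852 0.3239] ang 17.43054995330245 19.882497098030772 len 0.0690572740365876 0.027236805287775168
2 blk [0.5815 0.1654] tab [0.5802 0.1648] ang -10.911166297555075 -10.741295578571647 len 0.06535564270696134 0.02492135344395811
3 blk [0.4313 0.2928] tab [0.4325 0.2924] ang 17.24579897533189 12.40463490719686 len 0.06809934848493 0.027882358783600285
```

```bash
python3 - <<'E'
from h import *
plan([.581,.165,.068],79.1)
E
```

```text
yaw 79.1 rz -3.0 shift -37.1 88.8 209.7
```

```bash
python3 -m creep '[[[0,0,-3],[0,0,0],60],[[0,0,0],[-12.4,29.6,0],60],[[0,0,0],[-12.4,29.6,0],60],[[0,0,0],[-12.4,29.6,0],60],[[0,0,0],[0,0,38],60],[[0,0,0],[0,0,38],60],[[0,0,0],[0,0,38],60],[[0,0,0],[0,0,38],60],[[0,0,0],[0,0,30],60],[[0,0,0],[0,0,18],60],[[0,0,0],[0,0,10],60],[[0,0,0],[0,0,0],60]]'
python3 -m creep '[[[0,0,0],[0,0,0],60],[[0,0,0],[0,0,0],60]]'
python3 - <<'E'
from h import *
plan([.581,.165,.068],79.1)
im=ctrl.read_camera("wrist"); s=ctrl.read_camera("side")
cv2.imwrite("pics/g1.png",np.hstack([im[200:,100:460],cv2.resize(s[150:290,200:380],None,fx=1.57,fy=1.57,interpolation=2)]))
E
```

```text
time: 4.75
tool_pos: [0.579, 0.1651, 0.0649]
tool_rot: [-179.7, 0.1, 79.1]
wrist_force: [-0.4, 0.2, -0.8]
gripper_width: 0.633
gripper_force: 0.0
time: 4.92
tool_pos: [0.5824, 0.1666, 0.07]
tool_rot: [179.8, -0.1, 79.2]
wrist_force: [0.4, -0.3, -0.1]
gripper_width: 0.631
gripper_force: 0.0
yaw 79.1 rz 0.1 shift -1.8 -1.1 2.0
```

View pics/g1.png

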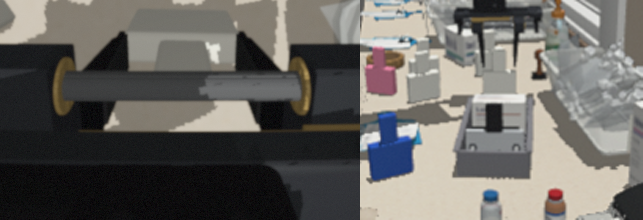

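The fingers straddle the tab, seen in both the wrist view (near (185,55)) and the side view. I'm closing and lifting.

```bash
python3 -m creep '[[[0,0,0],[0,0,0],20],[[0,0,0],[0,0,0],20],[[0,0,0],[0,0,0],20],[[0,0,0],[0,0,0],20],[[0,0,0],[0,0,0],20],[[0,0,0],[0,0,0],20],[[0,0,0],[0,0,0],20]]' 20
python3 -m creep '[[[0,0,0],[0,0,-10],20],[[0,0,0],[0,0,-30],20],[[0,0,0],[0,0,-30],20],[[0,0,0],[0,0,-30],20],[[0,0,0],[0,0,-30],20],[[0,0,0],[0,0,0],20],[[0,0,0],[0,0,0],20],[[0,0,0],[0,0,0],20]]'
python3 - <<'E'
from h import *
def cp(a,x=.535,yaw=76.2):
    th=np.radians(yaw);return a*np.array([np.cos(th),np.sin(th)])+x*np.array([np.sin(th),-np.cos(th)])
for i in range(3): print(ctrl.observe()["tool_pos"], ctrl.observe()["gripper_width"])
plan([*cp(.0934-.006),.2],76.2)
E
```

```text
time: 5.6
tool_pos: [0.5805, 0.1667, 0.0674]
tool_rot: [-180.0, 0.0, 79.2]
wrist_force: [0.2, -0.0, -1.0]
gripper_width: 0.293
gripper_force: 20.0
time: 6.27
tool_pos: [0.5802, 0.1666, 0.197]
tool_rot: [-179.9, 0.0, 79.2]
wrist_force: [-0.4, -0.3, -1.0]
gripper_width: 0.293
gripper_force: 20.0
[0.58016987 0.16664143 0.19704842] 0.2928346068178304
[0.58016987 0.16664143 0.19704842] 0.2928346068178304
[0.58016987 0.16664143 0.19704842] 0.2928346068178304
yaw 76.2 rz 3.0 shift -212.8 11.3 -3.0
```

```bash
python3 -m creep '[[[0,0,3],[0,0,0],20],[[0,0,0],[-35.5,1.9,0],20],[[0,0,0],[-35.5,1.9,0],20],[[0,0,0],[-35.5,1.9,0],20],[[0,0,0],[-35.5,1.9,0],20],[[0,0,0],[-35.5,1.9,0],20],[[0,0,0],[-35.5,1.9,0],20],[[0,0,0],[0,0,0],20],[[0,0,0],[0,0,0],20],[[0,0,0],[0,0,0],20]]'
python3 -m creep '[[[0,0,0],[0,0,30],20],[[0,0,0],[0,0,30],20],[[0,0,0],[0,0,0],20],[[0,0,0],[0,0,0],20],[[0,0,0],[0,0,0],20]]'
python3 - <<'E'
from h import *
import pickle
th=np.radians(76.2);u=np.array([np.cos(th),np.sin(th)]);w=np.array([u[1],-u[0]])
s=ctrl.observe();p=s["tool_pos"];print("along",p[:2]@u,"across",p[:2]@w,p[2],s["tool_rot"])
im=ctrl.read_camera("wrist"); pickle.dump(s,open("w3.pkl","wb"));t=ctrl.read_camera("top")
cv2.imwrite("pics/p1.png",np.hstack([cv2.resize(im[60:340,180:400],None,fx=2,fy=2,interpolation=2),cv2.resize(t[165:245,270:320+5],None,fx=6,fy=7,interpolation=2)]))
E
```

```text
time: 7.1
tool_pos: [0.5401, -0.0424, 0.1959]
tool_rot: [-179.8, -0.0, 76.2]
wrist_force: [-0.1, 0.0, -1.6]
gripper_width: 0.29
gripper_force: 20.0
time: 7.52
tool_pos: [0.5416, -0.0419, 0.1385]
tool_rot: [180.0, -0.0, 76.3]
wrist_force: [0.4, 0.3, 0.4]
gripper_width: 0.292
gripper_force: 20.0
along 0.0884765638437021 across 0.5359696065199963 0.13853513925328909 [ 1.79965520e+02 -1.19568339e-02  7.62953576e+01]
```

View pics/p1.png

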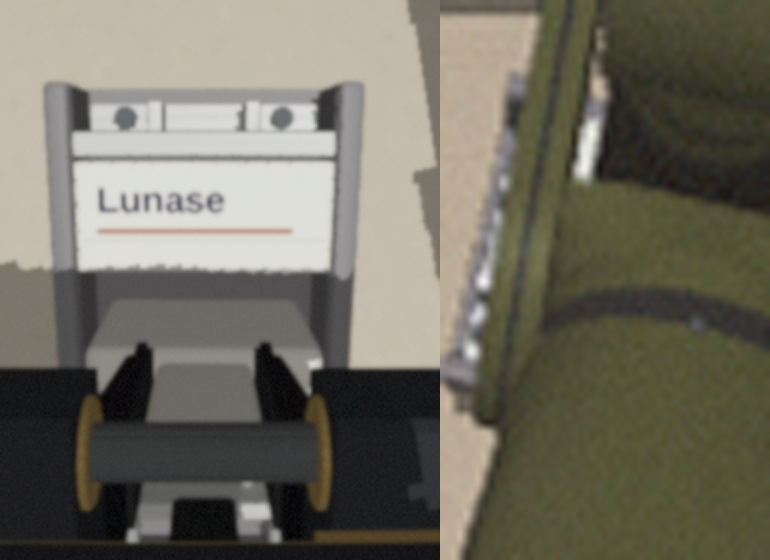

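The view shows the held spacer square in the channel, with its front bottom edge at crop row ~300 and the carton edge at ~271. I'll measure the gap.

```bash
python3 - <<'E'
from h import *
import pickle
c=cam("wrist",pickle.load(open("w3.pkl","rb")))
th=np.radians(76.2);u=np.array([np.cos(th),np.sin(th)]);w=np.array([u[1],-u[0]])
for n,p,z in(("front bottom",[(112,300),(300,300)],.0711),("front top",[(88,347),(324,347)],.1311),("carton near top",[(78,271),(330,271)],.064)):
    q=ray(c,[[180+x/2-.25,60+y/2-.25] for x,y in p],z)[:,:2];print(n,q@u,q@w)
E
```

```text
front bottom [0.09422066 0.09425071] [0.50013321 0.57147147]
front top [0.09555511 0.095579  ] [0.50144266 0.56962117]
carton near top [0.10397381 0.10401803] [0.48631013 0.58378549]
```

```bash
python3 -m creep '[[[0,0,0],[0,0,25],20],[[0,0,0],[0,0,25],20],[[0,0,0],[0,0,8],20],[[0,0,0],[0,0,5],20],[[0,0,0],[0,0,0],20],[[0,0,0],[0,0,0],20],[[0,0,0],[3,0,0],20],[[0,0,0],[3,0,0],20],[[0,0,0],[1,0,0],20],[[0,0,0],[0,0,0],20],[[0,0,0],[0,0,0],20]]'
python3 -m creep '[[[0,0,0],[1,0,0],20],[[0,0,0],[0,0,0],20],[[0,0,0],[0,0,0],20]]'
python3 -m creep '[[[0,0,0],[1,0,0],20],[[0,0,0],[0,0,0],20],[[0,0,0],[0,0,0],20]]'
python3 -m creep '[[[0,0,0],[1,0,0],20],[[0,0,0],[0,0,0],20],[[0,0,0],[0,0,0],20]]'
```

```text
time: 8.53
tool_pos: [0.5429, -0.0359, 0.075]
tool_rot: [180.0, -0.0, 76.2]
wrist_force: [0.5, 0.4, -0.0]
gripper_width: 0.295
gripper_force: 20.0
time: 8.78
tool_pos: [0.5429, -0.035, 0.0746]
tool_rot: [-180.0, 0.0, 76.2]
wrist_force: [-0.1, 0.1, -0.9]
gripper_width: 0.293
gripper_force: 20.0
time: 9.03
tool_pos: [0.5431, -0.0341, 0.0746]
tool_rot: [-180.0, 0.0, 76.2]
wrist_force: [-0.3, 0.8, -1.3]
gripper_width: 0.294
gripper_force: 20.0
time: 9.28
tool_pos: [0.5433, -0.0331, 0.0746]
tool_rot: [-180.0, 0.0, 76.2]
wrist_force: [-0.1, -0.2, -0.3]
gripper_width: 0.294
gripper_force: 20.0
```

```bash
python3 -m creep '[[[0,0,0],[0,0,2],20],[[0,0,0],[0,0,0],20],[[0,0,0],[1,0,0],20],[[0,0,0],[0,0,0],20],[[0,0,0],[0,0,0],20]]'
python3 -m creep '[[[0,0,0],[1,0,0],20],[[0,0,0],[0,0,0],20],[[0,0,0],[0,0,0],20]]'
python3 - <<'E'
from h import *
import pickle
s=ctrl.observe(); im=ctrl.read_camera("wrist"); pickle.dump(s,open("w4.pkl","wb"))
cv2.imwrite("pics/p2.png",cv2.resize(im[90:250,190:390],None,fx=3.5,fy=3.5,interpolation=2))
E
```

```text
time: 9.7
tool_pos: [0.5435, -0.0324, 0.0725]
tool_rot: [-180.0, 0.0, 76.2]
wrist_force: [0.2, -1.5, -0.6]
gripper_width: 0.29
gripper_force: 20.0
time: 9.95
tool_pos: [0.5436, -0.0321, 0.0726]
tool_rot: [-180.0, 0.1, 76.2]
wrist_force: [-0.5, -4.8, -1.9]
gripper_width: 0.296
gripper_force: 20.0
```

View pics/p2.png

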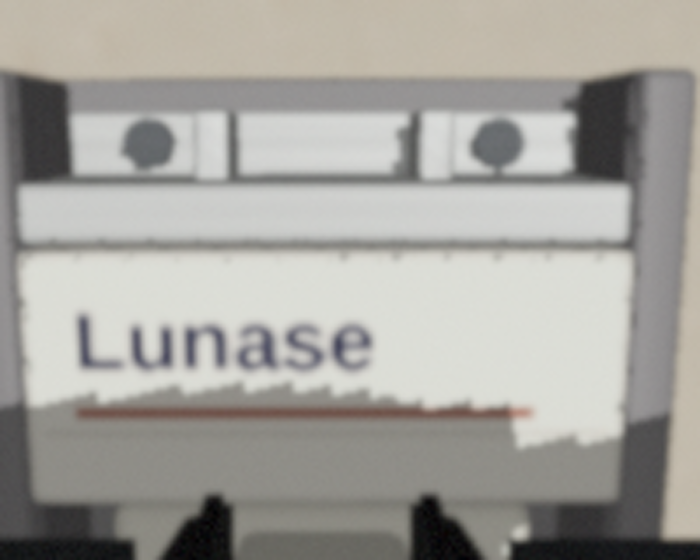

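Contact at about 5 N, and the carton is still square on the backstop. I'll set the spacer down, release it and go up.

```bash
python3 -m creep '[[[0,0,0],[-1,0,0],20],[[0,0,0],[0,0,1],20],[[0,0,0],[0,0,0],20],[[0,0,0],[0,0,0],45],[[0,0,0],[0,0,0],45],[[0,0,0],[0,0,0],45],[[0,0,0],[0,0,0],45]]'
python3 -m creep '[[[0,0,0],[0,0,-10],45],[[0,0,0],[0,0,-30],45],[[0,0,0],[0,0,-38],45],[[0,0,0],[0,0,-38],45],[[0,0,0],[0,0,-20],45],[[0,0,0],[0,0,0],45],[[0,0,0],[0,0,0],45],[[0,0,0],[0,0,0],45]]'
python3 - <<'E'
from h import *
plan([.432,.2945,.2],90+15.5)
plan([.5855,.3265,.2],90+18.5)
E
```

```text
time: 10.58
tool_pos: [0.5438, -0.0318, 0.0718]
tool_rot: [180.0, -0.0, 76.2]
wrist_force: [0.2, -0.5, -0.8]
gripper_width: 0.465
gripper_force: 0.0
time: 11.25
tool_pos: [0.543, -0.032, 0.2068]
tool_rot: [-179.9, -0.0, 76.2]
wrist_force: [0.1, 0.4, -0.8]
gripper_width: 0.474
gripper_force: 0.0
yaw 105.5 rz -29.3 shift 344.2 -19.7 6.8
yaw 108.5 rz -32.3 shift 326.4 154.1 6.8
```

```bash
python3 -m creep '[[[0,0,-6],[0,0,0],60],[[0,0,-6],[0,0,0],60],[[0,0,-6],[0,0,0],60],[[0,0,-6],[0,0,0],60],[[0,0,-6],[0,0,0],60],[[0,0,0],[38,-2,0],60],[[0,0,0],[38,-2,0],60],[[0,0,0],[38,-2,0],60],[[0,0,0],[38,-2,0],60],[[0,0,0],[38,-2,0],60],[[0,0,0],[38,-2,0],60]]'
python3 -m creep '[[[0,0,0],[38,-2,0],60],[[0,0,0],[38,-2,0],60],[[0,0,0],[38,-3,0],60],[[0,0,0],[0,0,0],60],[[0,0,0],[0,0,0],60],[[0,0,0],[0,0,0],60],[[0,0,0],[0,0,0],60]]'
python3 - <<'E'
from h import *
s=ctrl.observe(); im=ctrl.read_camera("wrist"); c=cam("wrist",s)
print(s["tool_pos"],s["tool_rot"])
plan([.432,.2926,.068],106)
m=(im.min(2)>185).astype(np.uint8); m=cv2.morphologyEx(m,cv2.MORPH_OPEN,np.ones((3,3)))
n,l,st,ce=cv2.connectedComponentsWithStats(m)
for i in range(1,n):
    if st[i,4]>150:
        r=cv2.minAreaRect(np.argwhere(l==i)[:,::-1].astype(np.float32)); print(st[i],np.round(r,1) if 0 else r, ray(c,[r[0]],.106)[0])
print(proj(c,[[.432,.2926,.06],[.432,.2926,.106]]))
cv2.imwrite("pics/w5.png",im)
E
```

```text
time: 12.17
tool_pos: [0.4662, 0.1846, 0.2051]
tool_rot: [-179.8, -0.0, 106.2]
wrist_force: [0.7, 1.6, 0.3]
gripper_width: 0.627
gripper_force: 0.0
time: 12.75
tool_pos: [0.4299, 0.2897, 0.2065]
tool_rot: [-179.9, 0.0, 106.1]
wrist_force: [-0.3, -0.5, -0.4]
gripper_width: 0.629
gripper_force: 0.0
[0.42986747 0.28970573 0.20646865] [-1.79883119e+02  4.30023179e-02  1.06128876e+02]
yaw 106.0 rz 0.1 shift 2.4 2.6 138.8
[  140     0   420   270 63041] ((349.5, 134.5), (269.0, 419.0), 90.0) [0.46483879 0.3638294  0.106     ]
[ 210    0   64   52 2747] ((241.5, 25.5), (51.0, 63.0), 90.0) [0.35913943 0.41877316 0.106     ]
[148 217  57  37 842] ((173.2679443359375, 238.3568115234375), (61.30695724487305, 26.138622283935547), 18.103763580322266) [0.34377585 0.23532973 0.106     ]
[ 207  301  151   29 3875] ((282.0, 315.0), (28.0, 150.0), 90.0) [0.45780946 0.18866147 0.106     ]
[[286.02698166 194.11936142]
 [286.65971771 204.90189678]]
```

```bash
python3 -m creep '[[[0,0,0],[0,2.6,30],60],[[0,0,0],[0,0,35],60],[[0,0,0],[0,0,35],60],[[0,0,0],[0,0,25],60],[[0,0,0],[0,0,13],60],[[0,0,0],[0,0,0],60],[[0,0,0],[0,0,0],60],[[0,0,0],[0,0,0],60]]'
python3 -m creep '[[[0,0,0],[0,0,0],20],[[0,0,0],[0,0,0],20],[[0,0,0],[0,0,0],20],[[0,0,0],[0,0,0],20],[[0,0,0],[0,0,0],20],[[0,0,0],[0,0,0],20],[[0,0,0],[0,0,0],20]]' 20
python3 -m creep '[[[0,0,0],[0,0,-10],20],[[0,0,0],[0,0,-30],20],[[0,0,0],[0,0,-35],20],[[0,0,0],[0,0,-35],20],[[0,0,0],[0,0,-30],20],[[0,0,0],[0,0,0],20],[[0,0,0],[0,0,0],20],[[0,0,0],[0,0,0],20]]'
python3 - <<'E'
from h import *
th=np.radians(76.2);u=np.array([np.cos(th),np.sin(th)]);w=np.array([u[1],-u[0]])
plan([*((.0985-.020-.012)*u+.5365*w),.205],76.2)
E
```

```text
time: 13.47
tool_pos: [0.4341, 0.2921, 0.0718]
tool_rot: [179.8, -0.0, 106.2]
wrist_force: [0.9, 0.7, 0.1]
gripper_width: 0.632
gripper_force: 0.0
time: 14.05
tool_pos: [0.4323, 0.2917, 0.0697]
tool_rot: [-180.0, 0.0, 106.2]
wrist_force: [-0.3, 0.7, 0.9]
gripper_width: 0.295
gripper_force: 20.0
time: 14.72
tool_pos: [0.4319, 0.2914, 0.2091]
tool_rot: [-179.9, 0.0, 106.2]
wrist_force: [-1.2, -0.4, -2.0]
gripper_width: 0.291
gripper_force: 20.0
yaw 76.2 rz 30.0 shift -319.5 186.6 4.1
```

```bash
python3 -m creep '[[[0,0,6],[0,0,0],20],[[0,0,6],[0,0,0],20],[[0,0,6],[0,0,0],20],[[0,0,6],[0,0,0],20],[[0,0,6],[0,0,0],20],[[0,0,0],[-31.9,18.7,0],20],[[0,0,0],[-31.9,18.7,0],20],[[0,0,0],[-31.9,18.7,0],20],[[0,0,0],[-31.9,18.7,0],20],[[0,0,0],[-31.9,18.7,0],20]]'
python3 -m creep '[[[0,0,0],[-31.9,18.7,0],20],[[0,0,0],[-31.9,18.7,0],20],[[0,0,0],[-31.9,18.7,0],20],[[0,0,0],[-31.9,18.7,0],20],[[0,0,0],[-31.9,18.7,0],20],[[0,0,0],[0,0,0],20],[[0,0,0],[0,0,0],20],[[0,0,0],[0,0,0],20],[[0,0,0],[0,0,0],20]]'
python3 - <<'E'
from h import *
import pickle
th=np.radians(76.2);u=np.array([np.cos(th),np.sin(th)]);w=np.array([u[1],-u[0]])
s=ctrl.observe();p=s["tool_pos"];print("along",p[:2]@u,"across",p[:2]@w,p[2],s["tool_rot"])
im=ctrl.read_camera("wrist"); pickle.dump(s,open("w6.pkl","wb"))
cv2.imwrite("pics/p3.png",cv2.resize(im[60:340,180:400],None,fx=2.1,fy=2.1,interpolation=2))
E
```

```text
time: 15.55
tool_pos: [0.4839, 0.1128, 0.2069]
tool_rot: [-179.8, 0.1, 76.2]
wrist_force: [0.8, -0.3, -0.6]
gripper_width: 0.293
gripper_force: 20.0
time: 16.3
tool_pos: [0.5371, -0.0616, 0.2082]
tool_rot: [-179.9, -0.0, 76.3]
wrist_force: [-0.3, 0.1, 0.2]
gripper_width: 0.29
gripper_force: 20.0
along 0.06831466092273493 across 0.5362638140023692 0.20824938725323672 [-1.79851508e+02 -1.36697442e-02  7.62736436e+01]
```

View pics/p3.png

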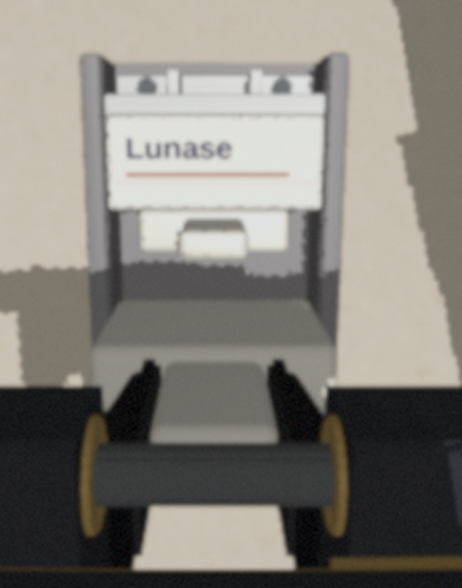

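Spacer A stands flat against the carton (top at rows 210–250). The held spacer is square and its bottom edge is at row 300. I'll measure.

```bash
python3 - <<'E'
from h import *
import pickle
c=cam("wrist",pickle.load(open("w6.pkl","rb")))
th=np.radians(76.2);u=np.array([np.cos(th),np.sin(th)]);w=np.array([u[1],-u[0]])
for n,p,z in(("carton near",[(110,209),(324,209)],.064),("placed near top",[(141,250),(287,250)],.064),("tab top near",[(182,257),(245,257)],.110),("tab top far",[(182,233),(245,233)],.110),("held bottom",[(118,300),(310,300)],.1385),("held top",[(93,346),(335,346)],.1985)):
    q=ray(c,[[180+x/2.1-.25,60+y/2.1-.25] for x,y in p],z)[:,:2];print(n,q@u,q@w)
E
```

```text
carton near [0.10485046 0.10490026] [0.48691838 0.58558489]
placed near top [0.0857632  0.08580451] [0.50076991 0.568995  ]
tab top near [0.09011492 0.09013073] [0.52219195 0.54736916]
tab top far [0.0997362  0.09974951] [0.52229417 0.54726367]
held bottom [0.07907718 0.07913312] [0.5001909  0.56986809]
held top [0.07994208 0.08000843] [0.50165682 0.56863436]
```

```bash
python3 -m creep '[[[0,0,0],[0,0,35],20],[[0,0,0],[0,0,35],20],[[0,0,0],[0,0,30],20],[[0,0,0],[0,0,20],20],[[0,0,0],[0,0,10],20],[[0,0,0],[0,0,0],20],[[0,0,0],[0,0,0],20],[[0,0,0],[0,0,0],20]]'
python3 -m creep '[[[0,0,0],[0,0,2],20],[[0,0,0],[3,0,0],20],[[0,0,0],[1,0,0],20],[[0,0,0],[0,0,0],20],[[0,0,0],[0,0,0],20]]'
python3 -m creep '[[[0,0,0],[1,0,0],20],[[0,0,0],[0,0,0],20],[[0,0,0],[0,0,0],20]]'
python3 -m creep '[[[0,0,0],[1,0,0],20],[[0,0,0],[0,0,0],20],[[0,0,0],[0,0,0],20]]'
python3 -m creep '[[[0,0,0],[1,0,0],20],[[0,0,0],[0,0,0],20],[[0,0,0],[0,0,0],20]]'
```

```text
time: 17.02
tool_pos: [0.5394, -0.0626, 0.0817]
tool_rot: [179.8, -0.0, 76.3]
wrist_force: [0.4, -0.0, -0.4]
gripper_width: 0.293
gripper_force: 20.0
time: 17.43
tool_pos: [0.5391, -0.0588, 0.078]
tool_rot: [180.0, 0.0, 76.2]
wrist_force: [-1.1, 0.5, -0.7]
gripper_width: 0.292
gripper_force: 20.0
time: 17.68
tool_pos: [0.5391, -0.0578, 0.0776]
tool_rot: [-180.0, 0.0, 76.2]
wrist_force: [-0.0, -0.5, -1.0]
gripper_width: 0.295
gripper_force: 20.0
time: 17.93
tool_pos: [0.5393, -0.057, 0.0776]
tool_rot: [-180.0, 0.0, 76.2]
wrist_force: [-0.1, -0.2, -1.9]
gripper_width: 0.292
gripper_force: 20.0
time: 18.18
tool_pos: [0.5394, -0.0568, 0.0776]
tool_rot: [-180.0, 0.1, 76.2]
wrist_force: [-1.9, -5.0, -0.4]
gripper_width: 0.295
gripper_force: 20.0
```

```bash
python3 -m creep '[[[0,0,0],[-1,0,0],20],[[0,0,0],[0,0,2],20],[[0,0,0],[0,0,1.2],20],[[0,0,0],[0,0,0],20],[[0,0,0],[0,0,0],20],[[0,0,0],[0,0,0],20]]'
python3 -m creep '[[[0,0,0],[0,0,0.5],20],[[0,0,0],[0.5,0,0],20],[[0,0,0],[0,0,0],20],[[0,0,0],[0,0,0],20]]'
```

```text
time: 18.68
tool_pos: [0.5395, -0.0569, 0.0744]
tool_rot: [180.0, 0.0, 76.2]
wrist_force: [1.1, -2.1, -2.4]
gripper_width: 0.292
gripper_force: 20.0
time: 19.02
tool_pos: [0.5395, -0.0568, 0.0741]
tool_rot: [180.0, 0.1, 76.2]
wrist_force: [-0.5, -5.0, 0.4]
gripper_width: 0.291
gripper_force: 20.0
```

```bash
python3 -m creep '[[[0,0,0],[0,0,0],45],[[0,0,0],[0,0,0],45],[[0,0,0],[0,0,0],45],[[0,0,0],[0,0,0],45],[[0,0,0],[0,0,-10],45],[[0,0,0],[0,0,-30],45],[[0,0,0],[0,0,-38],45],[[0,0,0],[0,0,-38],45],[[0,0,0],[0,0,-20],45],[[0,0,0],[0,0,0],45],[[0,0,0],[0,0,0],45],[[0,0,0],[0,0,0],45]]'
python3 - <<'E'
from h import *
plan([.5855,.3248,.2],90+18.5)
E
```

```text
time: 20.02
tool_pos: [0.5389, -0.0562, 0.2091]
tool_rot: [-179.9, -0.0, 76.2]
wrist_force: [0.6, 0.5, -0.2]
gripper_width: 0.472
gripper_force: 0.0
yaw 108.5 rz -32.3 shift 346.5 165.1 9.1
```

```bash
python3 -m creep '[[[0,0,-6.5],[0,0,0],60],[[0,0,-6.5],[0,0,0],60],[[0,0,-6.5],[0,0,0],60],[[0,0,-6.5],[0,0,0],60],[[0,0,-6.3],[0,0,0],60],[[0,0,0],[34.6,16.5,0],60],[[0,0,0],[34.6,16.5,0],60],[[0,0,0],[34.6,16.5,0],60],[[0,0,0],[34.6,16.5,0],60],[[0,0,0],[34.6,16.5,0],60]]'
python3 -m creep '[[[0,0,0],[34.6,16.5,0],60],[[0,0,0],[34.6,16.5,0],60],[[0,0,0],[34.6,16.5,0],60],[[0,0,0],[34.6,16.5,0],60],[[0,0,0],[34.6,16.5,0],60],[[0,0,0],[0,0,0],60],[[0,0,0],[0,0,0],60],[[0,0,0],[0,0,0],60],[[0,0,0],[0,0,0],60]]'
python3 - <<'E'
from h import *
plan([.5855,.3248,.068],90+18.5)
E
```

```text
time: 20.85
tool_pos: [0.5614, 0.1354, 0.2072]
tool_rot: [-179.7, -0.1, 108.5]
wrist_force: [0.5, -0.6, 0.0]
gripper_width: 0.634
gripper_force: 0.0
time: 21.6
tool_pos: [0.5856, 0.3229, 0.2085]
tool_rot: [-179.9, 0.0, 108.5]
wrist_force: [-0.0, 0.1, 0.3]
gripper_width: 0.63
gripper_force: 0.0
yaw 108.5 rz -0.0 shift 1.9 0.5 140.5
```

```bash
python3 -m creep '[[[0,0,0],[1,0.5,30],60],[[0,0,0],[0,0,35],60],[[0,0,0],[0,0,35],60],[[0,0,0],[0,0,26],60],[[0,0,0],[0,0,13],60],[[0,0,0],[0,0,0],60],[[0,0,0],[0,0,0],60],[[0,0,0],[0,0,0],60]]'
python3 -m creep '[[[0,0,0],[0,0,0],20],[[0,0,0],[0,0,0],20],[[0,0,0],[0,0,0],20],[[0,0,0],[0,0,0],20],[[0,0,0],[0,0,0],20],[[0,0,0],[0,0,0],20],[[0,0,0],[0,0,0],20]]' 20
python3 -m creep '[[[0,0,0],[0,0,-10],20],[[0,0,0],[0,0,-30],20],[[0,0,0],[0,0,-35],20],[[0,0,0],[0,0,-35],20],[[0,0,0],[0,0,-30],20],[[0,0,0],[0,0,0],20],[[0,0,0],[0,0,0],20],[[0,0,0],[0,0,0],20]]'
python3 - <<'E'
from h import *
th=np.radians(76.2);u=np.array([np.cos(th),np.sin(th)]);w=np.array([u[1],-u[0]])
plan([*((.0758-.020-.010)*u+.5365*w),.205],76.2)
E
```

```text
time: 22.27
tool_pos: [0.588, 0.3254, 0.0736]
tool_rot: [179.8, -0.0, 108.5]
wrist_force: [-0.2, 0.4, 0.1]
gripper_width: 0.63
gripper_force: 0.0
time: 22.85
tool_pos: [0.5863, 0.3253, 0.0711]
tool_rot: [180.0, -0.0, 108.5]
wrist_force: [-0.5, -0.7, 1.0]
gripper_width: 0.293
gripper_force: 20.0
time: 23.52
tool_pos: [0.5859, 0.325, 0.2105]
tool_rot: [-179.9, 0.0, 108.5]
wrist_force: [0.2, 0.4, -1.4]
gripper_width: 0.296
gripper_force: 20.0
yaw 76.2 rz 32.3 shift -409.6 45.1 5.5
```

```bash
python3 -m creep '[[[0,0,6.5],[0,0,0],20],[[0,0,6.5],[0,0,0],20],[[0,0,6.5],[0,0,0],20],[[0,0,6.5],[0,0,0],20],[[0,0,6.3],[0,0,0],20],[[0,0,0],[-37.2,4.1,0],20],[[0,0,0],[-37.2,4.1,0],20],[[0,0,0],[-37.2,4.1,0],20],[[0,0,0],[-37.2,4.1,0],20],[[0,0,0],[-37.2,4.1,0],20]]'
python3 -m creep '[[[0,0,0],[-37.2,4.1,0],20],[[0,0,0],[-37.2,4.1,0],20],[[0,0,0],[-37.2,4.1,0],20],[[0,0,0],[-37.2,4.1,0],20],[[0,0,0],[-37.2,4.1,0],20],[[0,0,0],[-37.2,4.1,0],20],[[0,0,0],[0,0,0],20],[[0,0,0],[0,0,0],20],[[0,0,0],[0,0,0],20],[[0,0,0],[0,0,0],20]]'
python3 - <<'E'
from h import *
import pickle
th=np.radians(76.2);u=np.array([np.cos(th),np.sin(th)]);w=np.array([u[1],-u[0]])
s=ctrl.observe();p=s["tool_pos"];print("along",p[:2]@u,"across",p[:2]@w,p[2],s["tool_rot"])
im=ctrl.read_camera("wrist"); pickle.dump(s,open("w7.pkl","wb")); cv2.imwrite("pics/w7.png",im)
E
```

```text
time: 24.35
tool_pos: [0.5599, 0.138, 0.208]
tool_rot: [-179.7, 0.1, 76.2]
wrist_force: [1.1, 0.0, -0.8]
gripper_width: 0.296
gripper_force: 20.0
time: 25.18
tool_pos: [0.5321, -0.0819, 0.2097]
tool_rot: [-179.9, -0.0, 76.3]
wrist_force: [0.3, -0.4, -0.9]
gripper_width: 0.296
gripper_force: 20.0
along 0.04742401182161846 across 0.5362480601853662 0.20971400606649257 [-1.79871167e+02 -1.95174524e-02  7.62743040e+01]
```

```bash
python3 - <<'E'
from h import *
import pickle
im=cv2.imread("pics/w7.png"); g=cv2.GaussianBlur(cv2.cvtColor(im,6),(3,3),0).astype(int)
c=cam("wrist",pickle.load(open("w7.pkl","rb")))
th=np.radians(76.2);u=np.array([np.cos(th),np.sin(th)]);w=np.array([u[1],-u[0]])
# column profile at across +-.028 from middle (beside the tabs): rows vs grey and along at z=.064 / held bottom .1395
for a in (-.028,.028):
    for r0,r1 in((130,235),):
        col=int(proj(c,[[*(.07*u+(.535+a)*w),.064]])[0,0])
        print(col,[(r,int(g[r,col])) for r in range(r0,r1,3)])
for z in(.064,.1395,.1995): print(z,[(r,round(float(ray(c,[[281,r]],z)[0,:2]@u),4)) for r in range(130,236,15)])
E
```

```text
253 [(130, 220), (133, 220), (136, 201), (139, 205), (142, 220), (145, 220), (148, 220), (151, 219), (154, 215), (157, 176), (160, 198), (163, 220), (166, 220), (169, 219), (172, 218), (175, 214), (178, 173), (181, 142), (184, 111), (187, 81), (190, 81), (193, 81), (196, 80), (199, 81), (202, 85), (205, 102), (208, 104), (211, 105), (214, 104), (217, 105), (220, 105), (223, 108), (226, 126), (229, 131), (232, 77)]
310 [(130, 220), (133, 219), (136, 188), (139, 206), (142, 220), (145, 221), (148, 220), (151, 220), (154, 218), (157, 180), (160, 200), (163, 221), (166, 220), (169, 220), (172, 220), (175, 217), (178, 175), (181, 145), (184, 144), (187, 144), (190, 129), (193, 85), (196, 80), (199, 81), (202, 93), (205, 105), (208, 104), (211, 105), (214, 104), (217, 105), (220, 106), (223, 107), (226, 124), (229, 131), (232, 74)]
0.064 [(130, 0.1116), (145, 0.0975), (160, 0.0831), (175, 0.0684), (190, 0.0534), (205, 0.0381), (220, 0.0224), (235, 0.0064)]
0.1395 [(130, 0.1121), (145, 0.1014), (160, 0.0905), (175, 0.0793), (190, 0.0679), (205, 0.0562), (220, 0.0443), (235, 0.0321)]
0.1995 [(130, 0.1125), (145, 0.1045), (160, 0.0963), (175, 0.0879), (190, 0.0794), (205, 0.0706), (220, 0.0617), (235, 0.0525)]
```

The measured edges show two spacers flat and parallel against the carton (rows 137, 157.5 and 178). The held third has about 8 mm of clearance, so I'm lowering it and pushing it up.

```bash
python3 -m creep '[[[0,0,0],[0,0,35],20],[[0,0,0],[0,0,35],20],[[0,0,0],[0,0,30],20],[[0,0,0],[0,0,20],20],[[0,0,0],[0,0,11],20],[[0,0,0],[0,0,0],20],[[0,0,0],[0,0,0],20],[[0,0,0],[3,0,0],20],[[0,0,0],[2,0,0],20],[[0,0,0],[0,0,0],20],[[0,0,0],[0,0,0],20]]'
python3 -m creep '[[[0,0,0],[1,0,0],20],[[0,0,0],[0,0,0],20],[[0,0,0],[0,0,0],20]]'
python3 -m creep '[[[0,0,0],[1,0,0],20],[[0,0,0],[0,0,0],20],[[0,0,0],[0,0,0],20]]'
python3 -m creep '[[[0,0,0],[1,0,0],20],[[0,0,0],[0,0,0],20],[[0,0,0],[0,0,0],20]]'
```

```text
time: 26.15
tool_pos: [0.5345, -0.0781, 0.0812]
tool_rot: [179.9, 0.0, 76.2]
wrist_force: [0.7, -0.5, -1.6]
gripper_width: 0.29
gripper_force: 20.0
time: 26.4
tool_pos: [0.534, -0.0771, 0.0801]
tool_rot: [180.0, 0.0, 76.2]
wrist_force: [1.2, 0.4, -0.8]
gripper_width: 0.296
gripper_force: 20.0
time: 26.65
tool_pos: [0.5342, -0.0761, 0.0799]
tool_rot: [-180.0, -0.0, 76.2]
wrist_force: [0.5, -0.2, -1.0]
gripper_width: 0.293
gripper_force: 20.0
time: 26.9
tool_pos: [0.5344, -0.0754, 0.0799]
tool_rot: [-180.0, 0.0, 76.2]
wrist_force: [-0.6, -1.4, -0.8]
gripper_width: 0.292
gripper_force: 20.0
```

```bash
python3 -m creep '[[[0,0,0],[-1,0,0],20],[[0,0,0],[0,0,2],20],[[0,0,0],[0,0,2],20],[[0,0,0],[0,0,0],20],[[0,0,0],[0,0,0],20],[[0,0,0],[0,0,0],20]]'
python3 -m creep '[[[0,0,0],[0,0,0.7],20],[[0,0,0],[1.2,0,0],20],[[0,0,0],[0,0,0],20],[[0,0,0],[0,0,0],20]]'
```

```text
time: 27.4
tool_pos: [0.5342, -0.0761, 0.0758]
tool_rot: [-180.0, -0.0, 76.2]
wrist_force: [-0.2, 0.4, -0.1]
gripper_width: 0.298
gripper_force: 20.0
time: 27.73
tool_pos: [0.5345, -0.0753, 0.0753]
tool_rot: [180.0, 0.0, 76.2]
wrist_force: [-0.1, -2.1, -1.7]
gripper_width: 0.291
gripper_force: 20.0
```

```bash
python3 -m creep '[[[0,0,0],[0,0,0],45],[[0,0,0],[0,0,0],45],[[0,0,0],[0,0,0],45],[[0,0,0],[0,0,0],45],[[0,0,0],[0,0,-10],45],[[0,0,0],[0,0,-30],45],[[0,0,0],[0,0,-30],45],[[0,0,0],[0,0,0],45],[[0,0,0],[0,0,0],45],[[0,0,0],[0,0,0],45]]'
python3 - <<'E'
from h import *
th=np.radians(76.2);u=np.array([np.cos(th),np.sin(th)]);w=np.array([u[1],-u[0]])
plan([*(-.006*u+.5355*w),.066],76.2)
E
```

```text
time: 28.57
tool_pos: [0.5345, -0.0749, 0.1456]
tool_rot: [180.0, -0.0, 76.2]
wrist_force: [0.7, 0.2, -0.9]
gripper_width: 0.472
gripper_force: 0.0
yaw 76.2 rz 0.0 shift -60.7 -1.4 79.6
```

```bash
python3 -m creep '[[[0,0,0],[-30,-0.7,0],60],[[0,0,0],[-30.7,-0.7,0],60],[[0,0,0],[0,0,0],60],[[0,0,0],[0,0,0],60],[[0,0,0],[0,0,25],60],[[0,0,0],[0,0,20],60],[[0,0,0],[0,0,15],60],[[0,0,0],[0,0,10],60],[[0,0,0],[0,0,8],60],[[0,0,0],[0,0,0],60],[[0,0,0],[0,0,0],60],[[0,0,0],[0,0,0],60]]'
python3 -m creep '[[[0,0,0],[0,0,0],20],[[0,0,0],[0,0,0],20],[[0,0,0],[0,0,0],20],[[0,0,0],[0,0,0],20],[[0,0,0],[0,0,0],20],[[0,0,0],[0,0,0],20],[[0,0,0],[0,0,0],20]]' 40
python3 - <<'E'
from h import *
th=np.radians(76.2);u=np.array([np.cos(th),np.sin(th)]);w=np.array([u[1],-u[0]])
p=ctrl.observe()["tool_pos"];print("along",p[:2]@u,"across",p[:2]@w)
E
```

```text
time: 29.57
tool_pos: [0.5195, -0.1336, 0.0682]
tool_rot: [179.9, 0.0, 76.2]
wrist_force: [-0.0, 0.1, 0.2]
gripper_width: 0.632
gripper_force: 0.0
time: 30.15
tool_pos: [0.5193, -0.1338, 0.0675]
tool_rot: [179.9, 0.0, 76.2]
wrist_force: [3.6, -1.3, -1.9]
gripper_width: 0.29
gripper_force: 40.0
along -0.006086973286821721 across 0.5362027932363016
```

```bash
cat > f.py <<'E'
from h import *
th=np.radians(76.2);u=np.array([np.cos(th),np.sin(th)])
s=ctrl.observe();print("  travel mm %.1f"%(1e3*(s["tool_pos"][:2]@u+.0061)),"F along %.1f"%(s["wrist_force"][:2]@u))
E
python3 -m creep '[[[0,0,0],[4,0,0],20],[[0,0,0],[4,0,0],20],[[0,0,0],[4,0,0],20],[[0,0,0],[4,0,0],20],[[0,0,0],[0,0,0],20],[[0,0,0],[0,0,0],20],[[0,0,0],[0,0,0],20]]' >/dev/null; python3 f.py
for i in 1 ; do python3 -m creep '[[[0,0,0],[3,0,0],20],[[0,0,0],[1,0,0],20],[[0,0,0],[0,0,0],20],[[0,0,0],[0,0,0],20],[[0,0,0],[0,0,0],20]]'; python3 f.py; done
python3 -m creep '[[[0,0,0],[2,0,0],20],[[0,0,0],[0,0,0],20],[[0,0,0],[0,0,0],20],[[0,0,0],[0,0,0],20]]'; python3 f.py
python3 -m creep '[[[0,0,0],[2,0,0],20],[[0,0,0],[0,0,0],20],[[0,0,0],[0,0,0],20],[[0,0,0],[0,0,0],20]]'; python3 f.py
```

```text
travel mm 16.5 F along -0.4
time: 31.15
tool_pos: [0.5241, -0.1139, 0.0675]
tool_rot: [179.9, -0.0, 76.2]
wrist_force: [4.3, -1.7, -2.2]
gripper_width: 0.295
gripper_force: 40.0
  travel mm 20.5 F along -0.6
time: 31.48
tool_pos: [0.5246, -0.112, 0.0675]
tool_rot: [179.9, -0.0, 76.2]
wrist_force: [4.5, -2.4, -1.5]
gripper_width: 0.292
gripper_force: 40.0
  travel mm 22.5 F along -1.3
time: 31.82
tool_pos: [0.525, -0.1101, 0.0675]
tool_rot: [179.9, 0.0, 76.2]
wrist_force: [4.2, -1.6, -1.8]
gripper_width: 0.292
gripper_force: 40.0
  travel mm 24.4 F along -0.6
```

```bash
python3 -m creep '[[[0,0,0],[1.5,0,0],20],[[0,0,0],[0,0,0],20],[[0,0,0],[0,0,0],20],[[0,0,0],[0,0,0],20]]'>/dev/null; python3 f.py
python3 -m creep '[[[0,0,0],[1.5,0,0],20],[[0,0,0],[0,0,0],20],[[0,0,0],[0,0,0],20],[[0,0,0],[0,0,0],20]]'>/dev/null; python3 f.py;python3 -m creep '[[[0,0,0],[0,0,0],20]]'>/dev/null; python3 f.py
python3 -m creep '[[[0,0,0],[1.5,0,0],20],[[0,0,0],[0,0,0],20],[[0,0,0],[0,0,0],20],[[0,0,0],[0,0,0],20]]'>/dev/null; python3 f.py;python3 -m creep '[[[0,0,0],[0,0,0],20]]'>/dev/null; python3 f.py
python3 -m creep '[[[0,0,0],[0,0,0],20]]'>/dev/null; python3 f.py
```

```text
travel mm 25.7 F along -1.6
  travel mm 26.8 F along -3.4
  travel mm 26.8 F along -3.5
  travel mm 28.0 F along -3.7
  travel mm 28.0 F along -4.3
  travel mm 28.0 F along -4.0
```

```bash
python3 -m creep '[[[0,0,0],[1.5,0,0],20],[[0,0,0],[1.5,0,0],20],[[0,0,0],[0,0,0],20],[[0,0,0],[0,0,0],20],[[0,0,0],[0,0,0],20]]'>/dev/null; python3 f.py;python3 -m creep '[[[0,0,0],[0,0,0],20]]'>/dev/null; python3 f.py
python3 -m creep '[[[0,0,0],[1.5,0,0],20],[[0,0,0],[1,0,0],20],[[0,0,0],[0,0,0],20],[[0,0,0],[0,0,0],20],[[0,0,0],[0,0,0],20]]'; python3 f.py;for i in 1 2 3; do python3 -m creep '[[[0,0,0],[0,0,0],20]]'>/dev/null; python3 f.py; done
```

```text
travel mm 30.4 F along -7.6
  travel mm 30.4 F along -7.3
time: 33.98
tool_pos: [0.527, -0.1023, 0.0675]
tool_rot: [179.9, 0.2, 76.2]
wrist_force: [2.6, -10.2, -1.0]
gripper_width: 0.294
gripper_force: 40.0
  travel mm 32.4 F along -9.2
  travel mm 32.4 F along -9.3
  travel mm 32.4 F along -9.0
  travel mm 32.4 F along -9.5
```

Pad spring force is about 8 N and compression about 8 mm, which is half its travel. I'm using the last look to verify.

```bash
python3 - <<'E'
from h import *
s=ctrl.read_camera("side");w=ctrl.read_camera("wrist");t=ctrl.read_camera("top")
a=cv2.resize(s[130:310,180:360],(400,400),interpolation=2);b=cv2.resize(w[40:260,170:390],(400,400),interpolation=2)
cv2.imwrite("pics/fin.png",np.vstack([np.hstack([a,b]),cv2.resize(t[155:245,80:440],(800,200),interpolation=2)]))
E
```

```text
(no output)
```

View pics/fin.png

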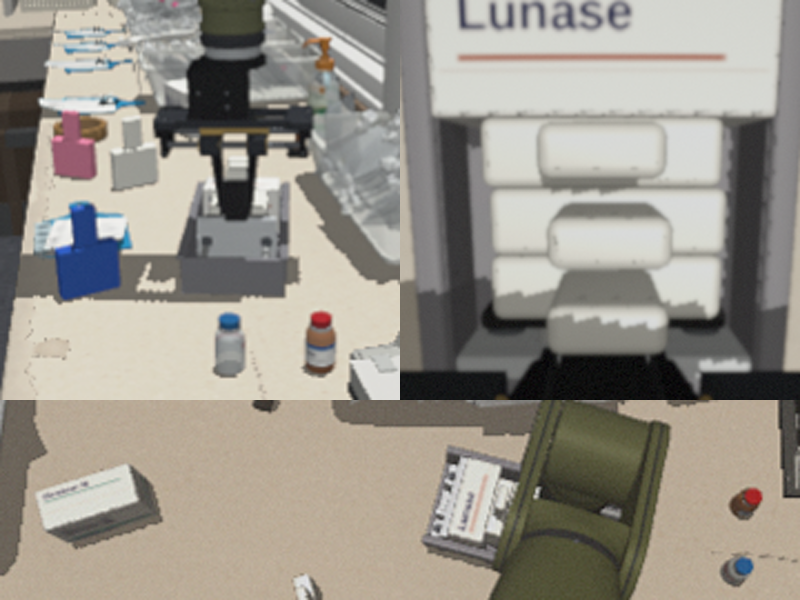

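The last picture shows three spacers upright and flat against the carton (wrist crop, rows 120–320), with the black pad tight behind them at row ~325. Spacer 4 stands at about (133,155) and the bystanders in view are where they were. I'm handing in while holding.

```bash
python3 f.py; python3 -c "
from station import ctrl
print(ctrl.close_job())"
```

```text
travel mm 32.4 F along -8.2
the job is handed in; nothing more can be done
None
```

I stood three spacers against the carton, pushed the clamp in by its tab until the pad had given about 8 mm of its 16 mm (estimated from force and travel), and handed the job in at about 34 s with the gripper still holding it.

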